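# Draw a pump's piston rod half out for buffing

## Robot

A 7-joint arm with a two-finger parallel gripper is mounted at the origin on the work surface. World frame = base frame: x ahead of the robot, y to its left, z up, the work surface at z = 0. Lengths are in m, angles in rad, forces in N, time in s.
With the tool pointing down it reaches from about 0.4 to 0.875 m from the base axis. Payload 19.3 kg.
Tool frame: the origin (TCP) lies midway between the tips of the shut fingers; the grasp point (between the pads) lies 19 mm behind it; x points along the fingers, y is the direction in which the jaws open and shut, and the axes are right-handed (so a half turn about x gives the same grasp; the last joint's range is limited). The gripper opens to 85 mm and grips with 20 to 120 N. Pads are 22 mm wide; open, the fingers measure 114 mm over their backs; the gripper's body (76 mm by 85 mm) begins 54 mm behind the grasp point. The pads swing forward as they close: fully open they stand 13 mm farther back than shut.
Start: joints at [-1.367, 0.521, -0.036, 1.599, 0.021, 1.021, -0.113], TCP at [0.169, 0.602, 0.231] pointing down, gripper open.
Joint ranges: [-2.91, 2.91], [-0.3, 2.13], [-1.5, 1.42], [0.17, 2.43], [-1.26, 4.41], [0.16, 1.93], [-2.52, 2.52]. Speed limits (rad/s): [1.89, 1.89, 2.39, 2.39, 3.01, 3.01, 3.01].

## Interface

Orientations are given as [roll, pitch, yaw] about the fixed x, y, z axes, in that order (R = Rz(yaw) Ry(pitch) Rx(roll)).
In Python, from rig import bot, imaging, order gives the robot as it stands.
- The arm moves only by the tool drive_tool, never from a script. Its argument "moves" is a list of rows, each a list of 5 numbers: the gripper command: -1 is shut, 1 is fully open, values between are in proportion, then the shift along the world's x, y, z in cm, then the turn about the world's z in degrees. A call has exactly 5 rows; each row is the pose to reach, as a shift and turn from the pose commanded when the call began; what a row does not reach only later rows make up. A row lasts 1/10 s, in which the tool goes at most 50 mm and 8.59 degrees, less where a joint would pass 70% of its speed; a pose out of reach is approached as far as the arm can. A call with a gripper value outside its range is refused whole. The fingers move at their own pace and stop on an object; "grip_force" is the grip in N (left out, the last holds). Time passes only in rows, so rows that repeat a pose let the fingers close, or fill a call up. It gives the time, the measured TCP pose, the force and the opening at its end, in the units of the state.
- bot.get_state(): the state, without advancing time (a new reading comes with each control period).
- imaging.read_camera(name): name is "scene" or "top"; returns a dict with "image" (400x640x3 uint8, red, green, blue), "depth" (400x640 float32, m along the optical axis (not along the pixel's ray), 0 where there is no reading), "fx", "fy", "cx", "cy" (pixels), "eye" and "rotation" of the camera in the world. Camera axes: x right, y down, z forward; pixel columns grow to the right and rows downward; lengths in m; the calibration is good to about 2 mm. A picture is of the moment at which its call begins.
- order.hand_in(): hands the job in, once; it reports no verdict.
The state is a dict: "clock": time; "q": joint angles; "qd": joint speeds; "joint_torque": joint torques, N m; "eef_pos": TCP position; "eef_rot": TCP orientation; "ft_force": force on the tool from outside, world axes, zero at the start; "moment": the same for the moment, N m; "gripper_width": opening from 0.0 (shut) to 1.0 (fully open).
Only numpy, scipy, OpenCV 4.12 (cv2) and the standard library are available. Lean on these libraries where they do the work, as an engineer would, in place of code of your own. Each camera call takes 0.05 s, during which the arm holds its last target. There are 200 camera calls.

## Task

The steel piston rod of the brass pump is to be buffed. Pull the wooden handle up out of the socket in the rod's head and stand it in the open brass cup and let go of it; then take the rod by its head and draw it straight up, partway out of the barrel, until the groove turned round the rod stands about a centimetre above the barrel's mouth, and finish while still holding it there, its lower end still in the bore. The barrel and the cup stay standing on the bench where they are, and the other things are left alone.

Things in the scene. Friction and masses are not known exactly. Their poses are not given: they have to be found in the camera images.
- barrel: Brass pump barrel, loose, 0.85 kg, standing on the bench: round flange 100 mm across, 12 mm thick, then a tube 56 mm across up to 102 mm height; a stub spout on its -x side 50 mm up, reaching 52 mm from the axis. Origin: centre of the underside, z up along the bore. Bore 21 mm wide, 85 mm deep (floor 17 mm above the origin).
- barrel_mouth (a point): Centre of the bore's mouth at the barrel's top, 102 mm above the barrel's origin; z up along the bore.
- rod: Steel piston rod, loose, about 0.28 kg, its foot on the bore's floor. Origin: centre of its foot, z up its axis. Shaft 20 mm diameter from 0 to 103 mm; then a round head 32 mm diameter from 103 to 153 mm, to grip by, with an open socket 16 mm wide, 35 mm deep in its top, holding the handle. At the start 18 mm of shaft shows below the head. Let go, the rod drops back by its weight.
- rod_groove (a point): Middle of the 6 mm wide groove turned round the shaft, on the axis, 40 mm above the rod's foot; hidden in the bore at the start, 45 mm below the mouth.
- rod_head (a point): Point on the rod's axis, 133 mm above its foot (20 mm below the head's top): where to grip.
- handle: Turned wooden handle, 140 mm long, 35 g, standing loosely upright in the socket of the rod's head (lower 35 mm inside). Origin: centre of its foot, z up along it. Tang 14 mm diameter up to 44 mm, then a grip of 20 to 22 mm diameter up to 134 mm.
- pot: Empty open brass cup, loose, 0.45 kg: 84 mm across at the rim, 80 mm high, wall 4 mm, a little narrower at the bottom. Origin: centre of the underside, z up.
- pot_in (a point): Centre of the cup's inner floor.
- vase: Bystander: brass vase 80 mm across, 140 mm high; origin under its centre.
- wheel: Bystander: grey grinding wheel lying flat, 110 mm across, 22 mm thick; origin under its centre.
- bowl: Bystander: copper bowl 100 mm across, 50 mm high; origin under its centre.
- stone: Bystander: rubbing stone 120 x 50 x 30 mm; origin under its centre.
Things that resemble listed ones, but are neither listed nor needed, are in the scene too. Of the things like the handle, leave any that is black; of the rest the smaller one is meant.

How it is judged:
By the outcome, as a careful person would: the job done as asked, in the order asked, and still so for the second after the job is handed in, while the arm keeps its last pose, push and grip.
It also fails if it takes over 53 s, if anything falls off the work surface, if the arm or the gripper's body presses on something with over 40 N, if the wrist force passes 120 N, or if a joint passes its speed limit or range.

## Working session

There is one attempt and no reset: what is moved stays moved. The work goes in short steps, Python scripts to look and compute and a tool call to move; the robot and the scene stay as the last step left them, time stands still between calls to the robot, and variables do not carry over. Pictures are saved under pics/ and viewed, about 8 in all and at most 12, crops included, and the job is handed in when it is done.

Besides the shell and the picture viewer there is one more tool, called after "Emit:" as a command line: name --pt "numbers of a row" for each row, then --argument value for the rest. drive_tool: Moves the arm, as the interface text tells. Its arguments: {"type":"object","properties":{"moves":{"type":"array","items":{"type":"array","items":{"type":"number"}}},"grip_force":{"type":"number"}},"required":["moves"]}

```bash
mkdir -p pics; ls
cat > h.py <<'E'
import numpy as np, cv2
from rig import bot, imaging, order
def cam(n):
    c=imaging.read_camera(n); d=c["depth"]; v,u=np.mgrid[:400,:640]
    P=np.stack([(u-c["cx"])/c["fx"]*d,(v-c["cy"])/c["fy"]*d,d],-1)@np.array(c["rotation"]).T+np.array(c["eye"])
    P[d==0]=np.nan
    return c,P
def save(img,f,crop=None,s=1):
    if crop: img=img[crop[1]:crop[3],crop[0]:crop[2]]
    cv2.imwrite("pics/"+f,cv2.resize(img[...,::-1],None,fx=s,fy=s,interpolation=cv2.INTER_CUBIC))
E
python3 - <<'E'
from h import *
for n in("scene","top"):
    c,P=cam(n); save(c["image"],n+"1.png"); np.savez(n+"1.npz",P=P,im=c["image"]); print(n,c["eye"],c["fx"],np.round(c["rotation"],2).tolist())
print(bot.get_state())
E
```

```text
picsTraceback (most recent call last):
  File "<stdin>", line 3, in <module>
  File "h.py", line 5, in cam
    P=np.stack([(u-c["cx"])/c["fx"]*d,(v-c["cy"])/c["fy"]*d,d],-1)@np.array(c["rotation"]).T+np.array(c["eye"])
      ~~~~~~~~~~~~~~~~~~~~~~~~~~~~~~~~~~~~~~~~~~~~~~~~~~~~~~~~~~~~~~~~~~~~~~~~~~~~~~~~~~~~~~^~~~~~~~~~~~~~~~~~~
ValueError: operands could not be broadcast together with shapes (400,640) (3,)
```

```bash
sed -i 's/np.array(c\["rotation"\]).T/rot(c["rotation"]).T/; 2a from scipy.spatial.transform import Rotation\ndef rot(r):\n    r=np.array(r); return r if r.shape==(3,3) else Rotation.from_euler("xyz",r).as_matrix()' h.py
python3 - <<'E'
from h import *
for n in("scene","top"):
    c=imaging.read_camera(n); print(c["rotation"]) 
    c,P=cam(n); save(c["image"],n+"1.png"); np.savez(n+"1.npz",P=P,im=c["image"]); print(n,c["eye"],c["fx"]); 
    print("table z", np.round(P[200:400:40,100:600:100,2],3).tolist())
print(bot.get_state())
E
```

```text
[-2.43171129  0.0052931   1.42475162]
scene [ 1.18100828 -0.09924674  0.80027493] 388.55959963620023
table z [[0.002, 0.003, 0.002, 0.002, 0.004], [0.003, 0.002, 0.004, -0.0, 0.001], [0.004, -0.0, 0.003, 0.001, 0.005], [0.001, 0.002, 0.003, 0.002, 0.003], [0.002, 0.001, 0.004, 0.005, -0.748]]
[-2.94862927  0.00943695 -1.56478353]
top [ 0.33867352 -0.0041934   1.39494559] 438.66637054900536
table z [[0.001, 0.002, -0.0, -0.006, -0.003], [-0.001, 0.002, -0.002, -0.0, 0.003], [-0.002, 0.004, -0.003, -0.002, -0.0], [-0.0, -0.007, -0.001, -0.002, -0.005], [-0.002, -0.002, 0.002, 0.004, -0.0]]
{'clock': 0.25, 'q': array([-1.36718463,  0.52169809, -0.03628876,  1.59969877,  0.02121005,
        1.02110469, -0.1127732 ]), 'qd': array([ 0.00134347, -0.0019218 ,  0.00056162, -0.00212882, -0.00045018,
        0.0002389 ,  0.00034405]), 'joint_torque': array([-3.89828478e-03, -9.26218057e+01,  1.97486535e+00, -3.69724739e+01,
        1.75914267e-02,  5.69881187e-03, -5.53144116e-05]), 'eef_pos': array([0.16900698, 0.6015658 , 0.23103382]), 'eef_rot': array([-1.46242856,  1.57027221, -1.73625728]), 'ft_force': array([0.03632694, 0.12697734, 0.68422089]), 'moment': array([ 0.07555626,  0.03644973, -0.02011152]), 'gripper_width': 1.001331617888077}
```

View pics/scene1.png

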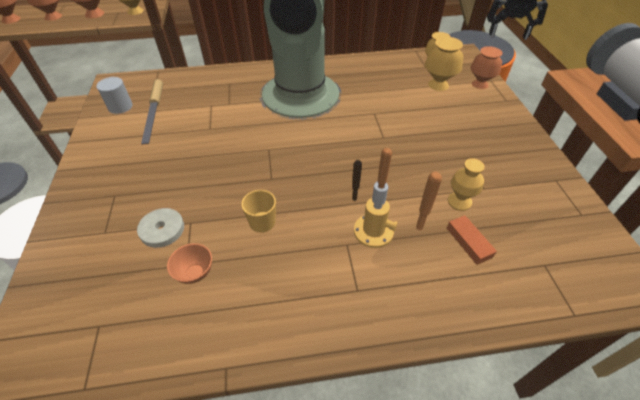

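View pics/top1.png

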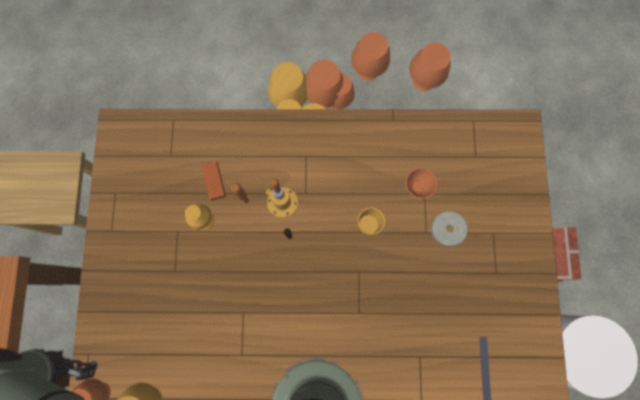

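The scene view shows the barrel at about (375,225), the rod head at (380,193) and the handle in it at (385,165). The cup is at (260,210). The decoys are the black one at (357,180) and the larger brown one at (430,200). Next I fit their positions.

Run:
```python
from h import *
from scipy.optimize import least_squares
def circ(p,r=None):
    if r: f=lambda a:np.hypot(p[:,0]-a[0],p[:,1]-a[1])-r; a0=p.mean(0)[:2]
    else: f=lambda a:np.hypot(p[:,0]-a[0],p[:,1]-a[1])-a[2]; a0=[*p.mean(0)[:2],.03]
    return np.round(least_squares(f,a0,loss="soft_l1",f_scale=.003).x,4)
A={n:np.load(n+"1.npz") for n in("scene","top")}
boxes={"scene":dict(pump=(340,140,402,248),cup=(238,186,282,236),big=(412,168,444,234),black=(345,155,366,205)),
       "top":dict(pump=(262,172,302,220),cup=(352,202,392,240),big=(226,180,252,206),black=(280,225,296,242))}
for n in boxes:
    for k,b in boxes[n].items():
        p=A[n]["P"][b[1]:b[3],b[0]:b[2]].reshape(-1,3); p=p[np.isfinite(p).all(1)]; p=p[p[:,2]>.007]
        print("##",n,k,len(p),"max z",np.sort(p[:,2])[-5:].round(3))
        if k=="cup":
            q=p[p[:,2]>.07]; print("rim",circ(q),len(q), "mid",(q[:,:2].max(0)+q[:,:2].min(0))/2,np.ptp(q[:,:2],axis=0))
        else:
            for lo in np.arange(0.007,.32,.02):
                q=p[(p[:,2]>lo)&(p[:,2]<lo+.02)]
                if len(q)>3: print(round(lo,3),len(q),"min",q[:,:2].min(0).round(3),"max",q[:,:2].max(0).round(3),"med",np.median(q[:,:2],0).round(3))
c=A["scene"]["im"]; save(c,"s_crop.png",(230,130,490,270),3)
```

```text
## scene pump 2323 max z [0.279 0.279 0.279 0.279 0.28 ]
0.007 613 min [0.294 0.065] max [0.675 0.217] med [0.647 0.098]
0.027 143 min [0.512 0.082] max [0.659 0.159] med [0.646 0.101]
0.047 229 min [0.512 0.079] max [0.663 0.164] med [0.648 0.119]
0.067 164 min [0.511 0.078] max [0.653 0.14 ] med [0.644 0.099]
0.087 379 min [0.507 0.078] max [0.653 0.142] med [0.634 0.105]
0.107 78 min [0.512 0.079] max [0.64  0.125] med [0.523 0.095]
0.127 153 min [0.506 0.078] max [0.641 0.129] med [0.626 0.099]
0.147 89 min [0.621 0.099] max [0.642 0.129] med [0.638 0.11 ]
0.167 112 min [0.612 0.099] max [0.642 0.13 ] med [0.631 0.112]
0.187 60 min [0.619 0.105] max [0.636 0.123] med [0.632 0.112]
0.207 64 min [0.623 0.104] max [0.636 0.124] med [0.633 0.111]
0.227 74 min [0.62  0.104] max [0.637 0.124] med [0.633 0.111]
0.247 80 min [0.62  0.104] max [0.636 0.125] med [0.633 0.112]
0.267 85 min [0.616 0.104] max [0.636 0.124] med [0.629 0.114]
## scene cup 1156 max z [0.084 0.084 0.085 0.085 0.085]
rim [ 0.5544 -0.1615  0.0392] 329 mid [ 0.55407167 -0.1618779 ] [0.08268187 0.08289086]
## scene b
[... 2530 characters left out ...]
8] med [0.62  0.225]
0.107 18 min [0.617 0.219] max [0.637 0.24 ] med [0.622 0.223]
0.127 19 min [0.616 0.219] max [0.636 0.24 ] med [0.62  0.224]
0.147 17 min [0.616 0.218] max [0.635 0.242] med [0.62  0.225]
0.167 34 min [0.617 0.219] max [0.643 0.246] med [0.622 0.226]
0.187 63 min [0.618 0.22 ] max [0.642 0.246] med [0.63  0.233]
## top black 71 max z [0.141 0.142 0.143 0.144 0.145]
0.007 6 min [0.507 0.084] max [0.55  0.117] med [0.509 0.086]
0.067 4 min [0.503 0.083] max [0.505 0.093] med [0.504 0.088]
0.087 9 min [0.503 0.079] max [0.511 0.097] med [0.505 0.085]
0.107 6 min [0.502 0.078] max [0.513 0.092] med [0.504 0.085]
0.127 44 min [0.504 0.079] max [0.522 0.097] med [0.512 0.088]
```

View pics/s_crop.png

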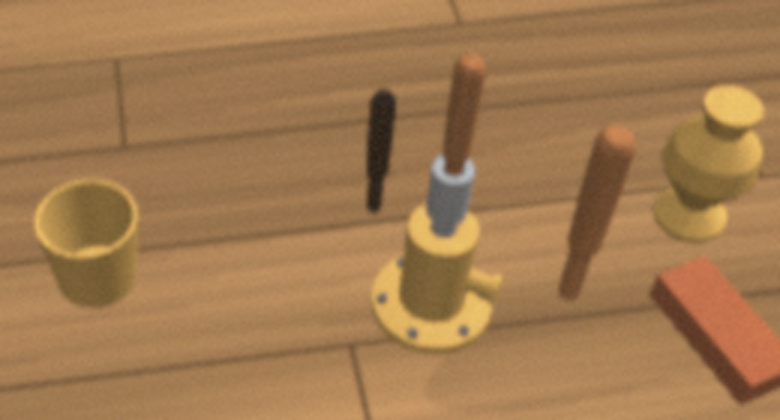

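Run:
```python
from h import *
s=bot.get_state(); print(rot(s["eef_rot"]).round(3), s["eef_pos"])
print("delta cm to above handle", (np.array([.626,.114,.31])-s["eef_pos"])*100)
```

```text
[[-0.     0.27   0.963]
 [-0.001  0.963 -0.27 ]
 [-1.    -0.001  0.   ]] [0.16900698 0.6015658  0.23103382]
delta cm to above handle [ 45.69930226 -48.75657953   7.89661763]
```

Emit:
drive_tool --pt "1 0 0 4 0" --pt "1 2 0 8 0" --pt "1 6 -3 9 0" --pt "1 10 -7 9 0" --pt "1 14 -10.5 9 0"

```text
clock: 0.75
eef_pos: [0.3021, 0.5024, 0.3216]
eef_rot: [1.229, 1.57, 0.955]
ft_force: [1.6, 1.1, 0.3]
gripper_width: 1.002
```

Emit:
drive_tool --pt "1 3.1 -3.8 0 0" --pt "1 6.2 -7.6 0 0" --pt "1 9.3 -11.4 0 0" --pt "1 12.4 -15.2 0 0" --pt "1 15.5 -19 0 0"

```text
clock: 1.25
eef_pos: [0.457, 0.3121, 0.3215]
eef_rot: [1.189, 1.57, 0.915]
ft_force: [0.8, 1.4, -0.3]
gripper_width: 1.0
```

Emit:
drive_tool --pt "1 3.1 -3.8 0 0" --pt "1 6.2 -7.6 0 0" --pt "1 9.3 -11.4 0 0" --pt "1 12.4 -15.2 0 0" --pt "1 15.5 -19 0 0"

```text
clock: 1.75
eef_pos: [0.612, 0.122, 0.3213]
eef_rot: [0.756, 1.571, 0.482]
ft_force: [-0.5, 1.4, 0.2]
gripper_width: 1.001
```

Emit:
drive_tool --pt "1 0.7 -0.3 -0.5 0" --pt "1 0.7 -0.3 -0.5 0" --pt "1 0.7 -0.3 -0.5 0" --pt "1 0.7 -0.3 -0.5 0" --pt "1 0.7 -0.3 -0.5 0"

```text
clock: 2.25
eef_pos: [0.6176, 0.122, 0.3167]
eef_rot: [1.177, 1.57, 0.904]
ft_force: [-0.1, -0.5, 0.8]
gripper_width: 0.999
```

Run:
```python
from h import *
s=bot.get_state(); print(s["eef_pos"],s["ft_force"],rot(s["eef_rot"]).round(3).tolist())
for n in("scene","top"):
    c,P=cam(n); np.savez(n+"2.npz",P=P,im=c["image"])
    if n=="scene": save(c["image"],"s2.png",(300,60,480,260),3)
```

```text
[0.61757519 0.12195476 0.31670674] [-0.13148356 -0.51083868  0.8028476 ] [[0.0, 0.269, 0.963], [0.0, 0.963, -0.269], [-1.0, 0.001, 0.0]]
```

View pics/s2.png

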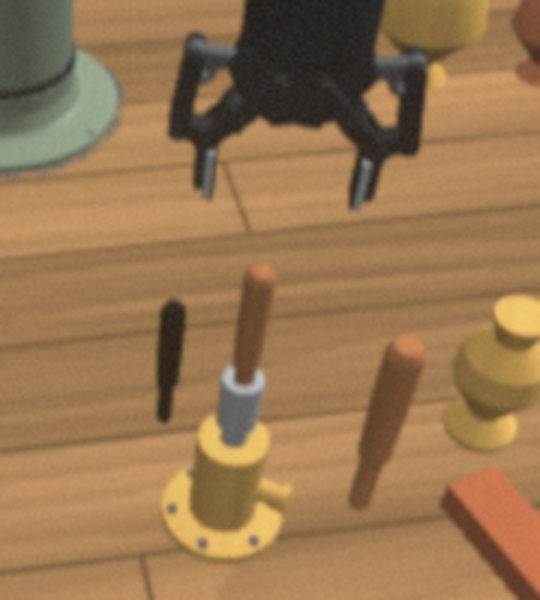

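The fingers are above the handle: tips at about (205,190) and (357,205) in the crop, handle top at (260,272). The measured TCP is 8 mm short in x and y. Next I compare the camera's fingertip midpoint with the TCP.

Run:
```python
from h import *
for n,b in(("scene",(350,100,450,135)),("top",(200,120,340,240))):
    P=np.load(n+"2.npz")["P"][b[1]:b[3],b[0]:b[2]].reshape(-1,3); P=P[np.isfinite(P).all(1)]
    q=P[(P[:,2]>.30)&(P[:,2]<.36)&(abs(P[:,0]-.62)<.1)]; j=np.array([.269,.963]); k=np.array([.963,-.269])
    d=q[:,:2]-[.6176,.122]; a=d@j; e=d@k
    for s in(-1,1):
        m=(a*s>0.02)&(a*s<.1); print(n,s,m.sum(),"along jaw",np.percentile(a[m],[2,50,98]).round(4) if m.any() else 0,"across",np.percentile(e[m],[2,50,98]).round(4) if m.any() else 0,"z",q[m,2].min() if m.any() else 0)
# handle fit: two views, fixed r, z .19-.265
from scipy.optimize import least_squares
for n,b in(("scene",(340,130,402,248)),("top",(262,172,302,220))):
    P=np.load(n+"1.npz")["P"][b[1]:b[3],b[0]:b[2]].reshape(-1,3); P=P[np.isfinite(P).all(1)]
    for lo,hi,r in((.185,.225,.0105),(.225,.265,.0105),(.13,.165,.016),(.03,.095,.028)):
        q=P[(P[:,2]>lo)&(P[:,2]<hi)&(np.hypot(P[:,0]-.626,P[:,1]-.114)<r+.006)]
        print(n,lo,len(q),least_squares(lambda a:np.hypot(q[:,0]-a[0],q[:,1]-a[1])-r,[.626,.114],loss="soft_l1",f_scale=.002).x.round(4))
```

```text
scene -1 75 along jaw [-0.056 -0.049 -0.043] across [0.004  0.0089 0.0123] z 0.3344577599606314
scene 1 98 along jaw [0.0425 0.0461 0.0556] across [-0.0107  0.0075  0.0121] z 0.3328448554680415
top -1 1 along jaw [-0.056 -0.056 -0.056] across [-0.0047 -0.0047 -0.0047] z 0.35557714859644896
top 1 0 along jaw 0 across 0 z 0
scene 0.185 123 [0.6237 0.1153]
scene 0.225 149 [0.6246 0.1151]
scene 0.13 151 [0.6236 0.1152]
scene 0.03 403 [0.6238 0.1155]
top 0.185 21 [0.6262 0.1151]
top 0.225 28 [0.6257 0.1151]
top 0.13 30 [0.6262 0.1153]
top 0.03 76 [0.6265 0.1152]
```

Emit:
drive_tool --pt "1 0.75 -0.7 0 0" --pt "1 0.75 -0.7 0 0" --pt "1 0.75 -0.7 -2 0" --pt "1 0.75 -0.7 -4 0" --pt "1 0.75 -0.7 -6 0" --grip_force 25

```text
clock: 2.85
eef_pos: [0.6257, 0.1135, 0.2556]
eef_rot: [0.007, 1.571, -0.267]
ft_force: [0.4, 0.4, 0.1]
gripper_width: 0.998
```

Emit:
drive_tool --pt "1 0 0 -2 0" --pt "1 0 0 -3.9 0" --pt "1 0 0 -3.9 0" --pt "1 0 0 -3.9 0" --pt "1 0 0 -3.9 0"

```text
clock: 3.35
eef_pos: [0.6261, 0.1138, 0.2185]
eef_rot: [0.501, 1.569, 0.227]
ft_force: [0.3, 0.9, -0.2]
gripper_width: 1.0
```

Emit:
drive_tool --pt "1 -0.1 0.12 0 0" --pt "1 -0.1 0.12 0 0" --pt "-1 -0.1 0.12 0 0" --pt "-1 -0.1 0.12 0 0" --pt "-1 -0.1 0.12 0 0"

```text
clock: 3.85
eef_pos: [0.6246, 0.115, 0.2173]
eef_rot: [0.237, 1.571, -0.037]
ft_force: [-0.9, 0.7, -0.0]
gripper_width: 0.52
```

Emit:
drive_tool --pt "-1 0 0 0 0" --pt "-1 0 0 0 0" --pt "-1 0 0 0 0" --pt "-1 0 0 0 0" --pt "-1 0 0 0 0"

```text
clock: 4.35
eef_pos: [0.6246, 0.115, 0.2173]
eef_rot: [0.236, 1.571, -0.038]
ft_force: [-0.7, -0.1, 1.9]
gripper_width: 0.246
```

Emit:
drive_tool --pt "-1 0 0 0 0" --pt "-1 0 0 0 0" --pt "-1 0 0 0 0" --pt "-1 0 0 0 0" --pt "-1 0 0 0 0"

```text
clock: 4.85
eef_pos: [0.6246, 0.115, 0.2173]
eef_rot: [0.494, 1.571, 0.22]
ft_force: [-0.5, 1.0, 2.2]
gripper_width: 0.247
```

Emit:
drive_tool --pt "-1 0 0 0.8 0" --pt "-1 0 0 1.6 0" --pt "-1 0 0 2.4 0" --pt "-1 0 0 3.2 0" --pt "-1 0 0 4 0"

```text
clock: 5.35
eef_pos: [0.6246, 0.115, 0.2582]
eef_rot: [0.525, 1.57, 0.251]
ft_force: [-0.3, -0.5, -0.3]
gripper_width: 0.251
```

Emit:
drive_tool --pt "-1 0 0 1.5 0" --pt "-1 0 0 3 0" --pt "-1 0 0 3 0" --pt "-1 0 0 3 0" --pt "-1 0 0 3 0"

```text
clock: 5.85
eef_pos: [0.6242, 0.115, 0.2866]
eef_rot: [-2.612, 1.57, -2.886]
ft_force: [-0.5, 0.3, -1.1]
gripper_width: 0.249
```

Run:
```python
from h import *
s=bot.get_state(); print(s["eef_pos"],s["ft_force"])
c,P=cam("scene"); save(c["image"],"s3.png",(300,60,480,260),3); np.savez("scene3.npz",P=P,im=c["image"])
b=(340,90,402,248); P=P[b[1]:b[3],b[0]:b[2]].reshape(-1,3); P=P[np.isfinite(P).all(1)]
q=P[np.hypot(P[:,0]-.626,P[:,1]-.114)<.024]
for lo in np.arange(.1,.34,.01):
    w=q[(q[:,2]>lo)&(q[:,2]<lo+.01)]
    if len(w): print(lo.round(2),len(w),w[:,:2].min(0).round(3),w[:,:2].max(0).round(3))
```

```text
[0.62423795 0.1149831  0.28663837] [-0.50843887  0.32953273 -1.1185069 ]
0.1 168 [0.604 0.09 ] [0.65  0.137]
0.11 16 [0.627 0.106] [0.635 0.121]
0.12 25 [0.626 0.099] [0.64  0.126]
0.13 41 [0.621 0.099] [0.64  0.127]
0.14 41 [0.62 0.1 ] [0.641 0.129]
0.15 52 [0.615 0.099] [0.642 0.127]
0.16 65 [0.61  0.099] [0.641 0.131]
0.17 92 [0.61 0.1 ] [0.64 0.13]
0.2 3 [0.628 0.113] [0.63 0.12]
0.21 22 [0.623 0.108] [0.631 0.121]
0.22 23 [0.622 0.109] [0.632 0.12 ]
0.23 26 [0.623 0.108] [0.632 0.121]
0.24 21 [0.625 0.108] [0.631 0.121]
0.25 22 [0.625 0.105] [0.635 0.123]
0.26 36 [0.623 0.105] [0.634 0.122]
0.27 36 [0.625 0.105] [0.636 0.124]
0.28 39 [0.625 0.104] [0.636 0.124]
0.29 74 [0.623 0.091] [0.64  0.135]
0.3 102 [0.622 0.09 ] [0.64  0.135]
0.31 104 [0.623 0.09 ] [0.64  0.135]
0.32 98 [0.619 0.09 ] [0.64  0.135]
0.33 97 [0.622 0.091] [0.643 0.131]
```

View pics/s3.png

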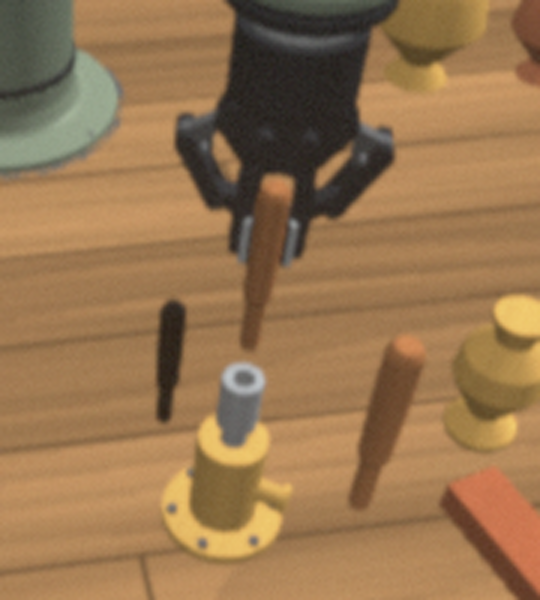

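The handle is out and hanging upright, foot at crop (250,345), and the rod and barrel are unmoved. Next I carry it to the cup.

Emit:
drive_tool --pt "-1 -1 -4 0 0" --pt "-1 -2 -8 0 0" --pt "-1 -3 -12 0 0" --pt "-1 -4 -16 0 0" --pt "-1 -5 -20 0 0"

```text
clock: 6.4
eef_pos: [0.5738, -0.0865, 0.2869]
eef_rot: [-2.799, 1.57, -3.073]
ft_force: [0.3, -0.3, -0.0]
gripper_width: 0.25
```

Emit:
drive_tool --pt "-1 -1 -4 0 0" --pt "-1 -2 -7.6 0 0" --pt "-1 -2 -7.6 0 0" --pt "-1 -2 -7.6 0 0" --pt "-1 -2 -7.6 0 0"

```text
clock: 6.9
eef_pos: [0.5548, -0.16, 0.2869]
eef_rot: [2.631, 1.57, 2.358]
ft_force: [-0.5, 0.2, 0.0]
gripper_width: 0.246
```

Run:
```python
from h import *
s=bot.get_state(); print(s["eef_pos"],s["ft_force"])
c,P=cam("scene"); b=(200,60,320,248)
P=P[b[1]:b[3],b[0]:b[2]].reshape(-1,3); P=P[np.isfinite(P).all(1)]
q=P[np.hypot(P[:,0]-.5543,P[:,1]+.1615)<.03]
f=q[q[:,2]<.05]; print("floor pct",np.percentile(f[:,2],[2,10,25,50]).round(4),len(f))
for lo in np.arange(.17,.3,.01):
    w=q[(q[:,2]>lo)&(q[:,2]<lo+.01)]
    if len(w): print(lo.round(2),len(w),w[:,:2].min(0).round(3),w[:,:2].max(0).round(3))
P=np.load("scene1.npz")["P"].reshape(-1,3); q=P[(np.hypot(P[:,0]-.5543,P[:,1]+.1615)<.022)]; print("floor0",np.percentile(q[:,2],[2,10,25,50,75]).round(4),len(q))
```

```text
[ 0.55477058 -0.15995881  0.28693542] [-0.52282859  0.21474215  0.00927764]
floor pct [0.0054 0.0062 0.0068 0.008 ] 8
0.2 2 [ 0.555 -0.164] [ 0.56  -0.153]
0.21 23 [ 0.556 -0.165] [ 0.563 -0.153]
0.22 20 [ 0.553 -0.166] [ 0.563 -0.153]
0.23 26 [ 0.555 -0.166] [ 0.563 -0.153]
0.24 21 [ 0.554 -0.165] [ 0.562 -0.153]
0.25 26 [ 0.555 -0.169] [ 0.566 -0.15 ]
0.26 30 [ 0.555 -0.168] [ 0.565 -0.15 ]
0.27 40 [ 0.554 -0.169] [ 0.566 -0.15 ]
0.28 32 [ 0.558 -0.169] [ 0.566 -0.151]
0.29 73 [ 0.553 -0.183] [ 0.57  -0.139]Traceback (most recent call last):
  File "<stdin>", line 10, in <module>
    return _quantile_unchecked(
        a, q, axis, out, overwrite_input, method, keepdims, weights)
    return _ureduce(a,
                    func=_quantile_ureduce_func,
    ...<5 lines>...
                    overwrite_input=overwrite_input,
                    method=method)
    r = func(a, **kwargs)
    result = _quantile(arr,
                       quantiles=q,
    ...<2 lines>...
                       out=out,
                       weights=wgt)
    slices_having_nans = np.isnan(arr[-1, ...])
                                  ~~~^^^^^^^^^
IndexError: index -1 is out of bounds for axis 0 with size 0
```

Emit:
drive_tool --pt "-1 0 -0.15 -3 0" --pt "-1 0 -0.15 -6 0" --pt "-1 0 -0.15 -9 0" --pt "-1 0 -0.15 -12 0" --pt "-1 0 -0.15 -15 0"

```text
clock: 7.45
eef_pos: [0.5548, -0.1613, 0.136]
eef_rot: [1.423, 1.571, 1.151]
ft_force: [0.4, 0.0, -1.0]
gripper_width: 0.249
```

Emit:
drive_tool --pt "-1 0 0 -2 0" --pt "-1 0 0 -4 0" --pt "-1 0 0 -4.3 0" --pt "-1 0 0 -4.3 0" --pt "-1 0 0 -4.3 0"

```text
clock: 7.95
eef_pos: [0.5552, -0.1623, 0.0952]
eef_rot: [0.11, 1.57, -0.164]
ft_force: [0.1, -0.8, -0.1]
gripper_width: 0.245
```

Emit:
drive_tool --pt "-1 0 0 -0.1 0" --pt "-1 0 0 -0.2 0" --pt "-1 0 0 -0.3 0" --pt "-1 0 0 -0.3 0" --pt "-1 0 0 -0.3 0"

```text
clock: 8.45
eef_pos: [0.5545, -0.1625, 0.0913]
eef_rot: [-0.876, 1.571, -1.149]
ft_force: [0.8, -0.7, 0.2]
gripper_width: 0.248
```

Emit:
drive_tool --pt "-1 0 0 -0.1 0" --pt "-1 0 0 -0.2 0" --pt "-1 0 0 -0.2 0" --pt "-1 0 0 -0.2 0" --pt "-1 0 0 -0.2 0"

```text
clock: 8.95
eef_pos: [0.5545, -0.1625, 0.0893]
eef_rot: [-1.95, 1.571, -2.224]
ft_force: [-0.5, 0.1, -0.9]
gripper_width: 0.248
```

Emit:
drive_tool --pt "-1 0 0 -0.1 0" --pt "-1 0 0 -0.1 0" --pt "-1 0 0 -0.1 0" --pt "-1 0 0 -0.1 0" --pt "-1 0 0 -0.1 0"

```text
clock: 9.45
eef_pos: [0.5545, -0.1625, 0.0883]
eef_rot: [3.065, 1.571, 2.791]
ft_force: [0.3, -0.1, -0.2]
gripper_width: 0.25
```

Emit:
drive_tool --pt "-1 0 0 -0.1 0" --pt "-1 0 0 -0.1 0" --pt "-1 0 0 -0.1 0" --pt "-1 0 0 -0.1 0" --pt "-1 0 0 -0.1 0"

```text
clock: 9.95
eef_pos: [0.5546, -0.1625, 0.0873]
eef_rot: [-0.206, 1.571, -0.479]
ft_force: [-0.0, 0.6, 1.6]
gripper_width: 0.25
```

Emit:
drive_tool --pt "-1 0 0 -0.1 0" --pt "-1 0 0 -0.1 0" --pt "-1 0 0 -0.1 0" --pt "-1 0 0 -0.1 0" --pt "-1 0 0 -0.1 0"

```text
clock: 10.45
eef_pos: [0.5552, -0.1627, 0.0871]
eef_rot: [0.085, 1.569, -0.188]
ft_force: [-1.8, 0.3, 14.5]
gripper_width: 0.249
```

Contact with the cup floor is at TCP z about 0.0872. Easing back 1 mm, then opening gradually.

Emit:
drive_tool --pt "-1 0 0 0.08 0" --pt "-1 0 0 0.08 0" --pt "-1 0 0 0.08 0" --pt "-0.4 0 0 0.08 0" --pt "-0.35 0 0 0.08 0"

```text
clock: 10.95
eef_pos: [0.5544, -0.1624, 0.0869]
eef_rot: [-2.995, 1.57, 3.014]
ft_force: [-0.1, 0.3, 0.4]
gripper_width: 0.325
```

Emit:
drive_tool --pt "-0.2 0 0 0 0" --pt "0 0 0 0 0" --pt "0 0 0 0 0" --pt "0 0 0 0 0" --pt "0 0 0 0 0"

```text
clock: 11.45
eef_pos: [0.5545, -0.1625, 0.0871]
eef_rot: [-1.858, 1.571, -2.132]
ft_force: [0.5, 0.8, -0.2]
gripper_width: 0.5
```

Run:
```python
from h import *
s=bot.get_state(); print(s["eef_pos"],s["ft_force"],s["gripper_width"])
c,P=cam("scene"); save(c["image"],"s4.png",(190,60,350,260),3)
```

```text
[ 0.55454035 -0.16252536  0.08707045] [ 0.4536381   0.76865854 -0.164986  ] 0.5001302938290255
```

View pics/s4.png

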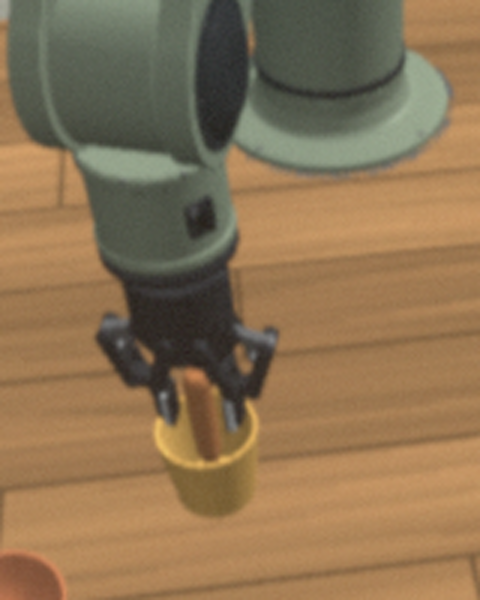

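The handle stands in the cup, leaning slightly, free of both fingers: handle at crop (205,420), cup rim at (207,440). I raise straight up and check.

Emit:
drive_tool --pt "0.5 0 0 0 0" --pt "0.5 0 0 0.5 0" --pt "0.5 0 0 1.5 0" --pt "0.5 0 0 3 0" --pt "0.5 0 0 4.5 0"

```text
clock: 12.0
eef_pos: [0.5546, -0.1626, 0.1334]
eef_rot: [-0.09, 1.57, -0.364]
ft_force: [-0.2, -0.5, 0.8]
gripper_width: 0.751
```

Emit:
drive_tool --pt "0.5 0 0 3 0" --pt "0.5 0 0 6 0" --pt "0.5 0 0 9 0" --pt "0.5 0 0 10 0" --pt "0.5 0 0 10 0"

```text
clock: 12.5
eef_pos: [0.5552, -0.1627, 0.234]
eef_rot: [0.137, 1.568, -0.137]
ft_force: [-0.3, -0.2, 1.0]
gripper_width: 0.75
```

Run:
```python
from h import *
s=bot.get_state(); print(s["eef_pos"],s["ft_force"],s["gripper_width"])
c,P=cam("scene"); save(c["image"],"s5.png",(190,100,450,270),3)
b=(225,120,300,248); P=P[b[1]:b[3],b[0]:b[2]].reshape(-1,3); P=P[np.isfinite(P).all(1)]
q=P[(np.hypot(P[:,0]-.5543,P[:,1]+.1615)<.09)]
for lo in np.arange(.09,.16,.01):
    w=q[(q[:,2]>lo)&(q[:,2]<lo+.01)]
    if len(w): print(lo.round(2),len(w),w[:,:2].min(0).round(3),w[:,:2].max(0).round(3))
r=q[(q[:,2]>.07)&(q[:,2]<.088)]; print("rim", r[:,:2].min(0),r[:,:2].max(0))
```

```text
[ 0.55515593 -0.16268384  0.23404018] [-0.30033362 -0.23139874  1.00108595] 0.7495331981306305
0.09 23 [ 0.553 -0.173] [ 0.566 -0.153]
0.1 26 [ 0.553 -0.171] [ 0.565 -0.152]
0.11 27 [ 0.556 -0.172] [ 0.565 -0.153]
0.12 27 [ 0.553 -0.171] [ 0.566 -0.151]
0.13 26 [ 0.556 -0.172] [ 0.565 -0.153]
0.14 57 [ 0.548 -0.171] [ 0.565 -0.152]
rim [ 0.51267701 -0.20312547] [ 0.59478883 -0.12043956]
```

View pics/s5.png

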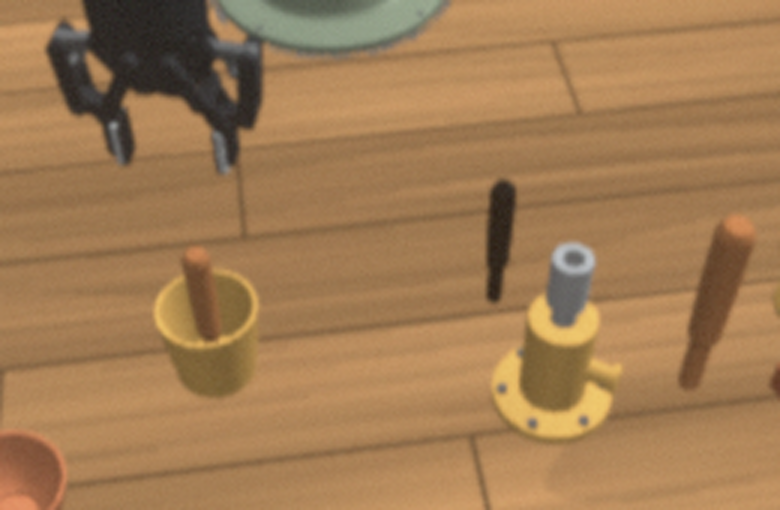

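The handle stands upright at the cup's centre, handle top at (197,255) in the crop, and the cup has not moved. Now to the rod head.

Emit:
drive_tool --pt "0.5 1 4 0 0" --pt "0.5 2 8 0 0" --pt "0.5 3 12 0 0" --pt "0.5 4 16 0 0" --pt "0.5 5 20 0 0" --grip_force 60

```text
clock: 13.05
eef_pos: [0.6041, 0.0392, 0.2307]
eef_rot: [-2.708, 1.569, -2.982]
ft_force: [1.1, -0.9, -0.1]
gripper_width: 0.746
```

Emit:
drive_tool --pt "0.5 1 4 0 0" --pt "0.5 2 7.7 0 0" --pt "0.5 2 7.7 0 0" --pt "0.5 2 7.7 0 0" --pt "0.5 2 7.7 0 0"

```text
clock: 13.55
eef_pos: [0.6241, 0.1133, 0.2312]
eef_rot: [-2.252, 1.569, -2.527]
ft_force: [-0.0, -0.6, -0.4]
gripper_width: 0.752
```

Emit:
drive_tool --pt "0.5 0.1 0.17 0 0" --pt "0.5 0.1 0.17 -2 0" --pt "0.5 0.1 0.17 -4 0" --pt "0.5 0.1 0.17 -6 0" --pt "0.5 0.1 0.17 -8 0"

```text
clock: 14.05
eef_pos: [0.6255, 0.1154, 0.1514]
eef_rot: [-0.049, 1.571, -0.324]
ft_force: [0.6, 0.3, -0.1]
gripper_width: 0.752
```

Emit:
drive_tool --pt "0.5 0 0 -1 0" --pt "0.5 0 0 -2 0" --pt "0.5 0 0 -2 0" --pt "0.5 0 0 -2 0" --pt "0.5 0 0 -2 0"

```text
clock: 14.55
eef_pos: [0.626, 0.1162, 0.1329]
eef_rot: [0.549, 1.57, 0.275]
ft_force: [-0.4, -0.1, 0.3]
gripper_width: 0.749
```

Emit:
drive_tool --pt "0.5 -0.1 -0.1 -0.2 0" --pt "0 -0.1 -0.1 -0.2 0" --pt "-0.1 -0.1 -0.1 -0.2 0" --pt "-0.15 -0.1 -0.1 -0.2 0" --pt "-0.18 -0.1 -0.1 -0.2 0"

```text
clock: 15.05
eef_pos: [0.6246, 0.1152, 0.1302]
eef_rot: [0.583, 1.571, 0.309]
ft_force: [-0.8, -0.3, -0.6]
gripper_width: 0.414
```

Emit:
drive_tool --pt "-0.2 0 0 0 0" --pt "-0.22 0 0 0 0" --pt "-0.25 0 0 0 0" --pt "-1 0 0 0 0" --pt "-1 0 0 0 0" --grip_force 50

```text
clock: 15.55
eef_pos: [0.6247, 0.1151, 0.1303]
eef_rot: [0.33, 1.57, 0.057]
ft_force: [-1.2, 0.0, 4.3]
gripper_width: 0.363
```

Emit:
drive_tool --pt "-1 0 0 0 0" --pt "-1 0 0 0 0" --pt "-1 0 0 0 0" --pt "-1 0 0 0 0" --pt "-1 0 0 0 0"

```text
clock: 16.05
eef_pos: [0.6247, 0.1152, 0.1303]
eef_rot: [0.31, 1.57, 0.036]
ft_force: [-0.4, -0.8, 5.1]
gripper_width: 0.364
```

Run:
```python
from h import *
s=bot.get_state(); print(s)
```

```text
{'clock': 16.05, 'q': array([-0.38572523,  0.66027516,  0.16710859,  1.66439571, -0.13882547,
        0.82820246,  1.13777511]), 'qd': array([ 1.03973130e-03,  7.75924180e-04, -2.52287057e-04, -1.92829321e-04,
        6.59720912e-04, -1.06634809e-06,  7.70718930e-04]), 'joint_torque': array([-3.04465285e-01, -9.56463575e+01,  7.13380337e+00, -3.04856694e+01,
       -1.12145548e-01, -2.31251274e-01,  2.02584977e-02]), 'eef_pos': array([0.62468242, 0.11516033, 0.13026087]), 'eef_rot': array([0.30970464, 1.5704695 , 0.03579054]), 'ft_force': array([-0.38119727, -0.80379452,  5.09387757]), 'moment': array([-0.1644554 ,  0.17326435, -0.03161043]), 'gripper_width': 0.3643033275395483}
```

The head is held: opening about 31 mm, lateral force under 1 N. I lift in small steps, watching the force.

Emit:
drive_tool --pt "-1 0 0 0.2 0" --pt "-1 0 0 0.4 0" --pt "-1 0 0 0.6 0" --pt "-1 0 0 0.8 0" --pt "-1 0 0 1 0"

```text
clock: 16.55
eef_pos: [0.6245, 0.1152, 0.1402]
eef_rot: [-2.565, 1.571, -2.839]
ft_force: [-0.4, -0.3, -2.5]
gripper_width: 0.363
```

Emit:
drive_tool --pt "-1 0 0 0.3 0" --pt "-1 0 0 0.6 0" --pt "-1 0 0 0.9 0" --pt "-1 0 0 1.2 0" --pt "-1 0 0 1.5 0"

```text
clock: 17.05
eef_pos: [0.6245, 0.1152, 0.1554]
eef_rot: [-2.264, 1.571, -2.537]
ft_force: [-0.3, -1.1, -3.0]
gripper_width: 0.363
```

```bash
cat > chk.py <<'E'
from h import *
import sys
from scipy.optimize import least_squares
s=bot.get_state(); print(s["eef_pos"],s["ft_force"],s["moment"])
c,P=cam("scene"); save(c["image"],sys.argv[1],(330,130,440,260),5); np.savez("last.npz",P=P,im=c["image"])
b=(340,90,402,255); P=P[b[1]:b[3],b[0]:b[2]].reshape(-1,3); P=P[np.isfinite(P).all(1)]
q=P[np.hypot(P[:,0]-.625,P[:,1]-.115)<.034]
w=q[(q[:,2]>.03)&(q[:,2]<.095)&(q[:,0]>.62)]
print("barrel",least_squares(lambda a:np.hypot(w[:,0]-a[0],w[:,1]-a[1])-.028,[.625,.115],loss="soft_l1",f_scale=.002).x.round(4))
t=q[(abs(q[:,2]-.102)<.008)]; h=np.hypot(t[:,0]-.625,t[:,1]-.115); t=t[(h>.014)&(h<.026)]; print("mouth z",np.median(t[:,2]).round(4),len(t))
E
python3 chk.py s6.png
```

```text
[0.62453852 0.11518282 0.15535338] [-0.28127062 -1.06829213 -2.95396612] [ 0.04208641  0.02182017 -0.10111613]
barrel [0.6238 0.1156]
mouth z 0.1041 185
```

The load is just the rod's weight (about 2.9 N) and the barrel hasn't moved. Lifting the remaining 3 cm.

Emit:
drive_tool --pt "-1 0 0 0.3 0" --pt "-1 0 0 0.6 0" --pt "-1 0 0 0.9 0" --pt "-1 0 0 1.2 0" --pt "-1 0 0 1.5 0"

```text
clock: 17.6
eef_pos: [0.6245, 0.1152, 0.1704]
eef_rot: [-1.162, 1.571, -1.436]
ft_force: [-0.5, -0.7, -2.8]
gripper_width: 0.366
```

Emit:
drive_tool --pt "-1 0 0 0.4 0" --pt "-1 0 0 0.8 0" --pt "-1 0 0 1.2 0" --pt "-1 0 0 1.5 0" --pt "-1 0 0 1.5 0"

```text
clock: 18.1
eef_pos: [0.6248, 0.1153, 0.1856]
eef_rot: [0.533, 1.57, 0.26]
ft_force: [-0.4, -0.0, -3.4]
gripper_width: 0.362
```

```bash
python3 chk.py s7.png
python3 - <<'E'
from h import *
d=np.load("last.npz"); P=d["P"]; im=d["im"]
# along the shaft column: print z, colour
for v in range(180,216): 
    r=P[v,360:400]; m=(np.hypot(r[:,0]-.625,r[:,1]-.115)<.02)&(r[:,2]>.1)
    if m.any(): u=360+int(np.median(np.where(m)[0])); print(v,u,m.sum(),P[v,u].round(3),im[v,u])
E
```

```text
[0.62475902 0.1152524  0.18562194] [-0.39922776 -0.01687273 -3.39437849] [ 0.02432267  0.02190283 -0.03384505]
barrel [0.6237 0.1155]
mouth z 0.1042 188
180 382 17 [0.639 0.111 0.204] [99 97 98]
181 381 16 [0.639 0.109 0.202] [101 100  99]
182 381 16 [0.638 0.11  0.198] [100  99  96]
183 381 16 [0.639 0.109 0.196] [102  99  99]
184 381 14 [0.641 0.109 0.194] [99 98 96]
185 381 14 [0.639 0.11  0.189] [102  99 100]
186 381 12 [0.639 0.111 0.186] [99 97 96]
187 381 11 [0.64  0.111 0.184] [100  98  97]
188 380 9 [0.639 0.109 0.18 ] [100  99  98]
189 380 9 [0.634 0.111 0.171] [99 96 96]
190 380 9 [0.633 0.112 0.167] [100  99  98]
191 380 9 [0.634 0.112 0.164] [100  98  99]
192 380 9 [0.635 0.112 0.162] [102  99  99]
193 379 9 [0.632 0.111 0.156] [101  99  98]
194 379 9 [0.633 0.111 0.154] [100 100  98]
195 379 9 [0.632 0.112 0.148] [100 101  97]
196 379 9 [0.632 0.113 0.145] [103 102 100]
197 378 8 [0.632 0.111 0.142] [102 100  99]
198 379 9 [0.632 0.113 0.139] [98 97 96]
199 378 9 [0.633 0.111 0.136] [101  99  98]
200 377 11 [0.632 0.109 0.133] [96 94 93]
201 377 13 [0.632 0.11  0.129] [101  99  97]
202 377 15 [0.632 0.11  0.125] [101 100  99]
203 377 16 [0.632 0.11  0.122] [98 97 96]
204 377 16 [0.633 0.111 0.119] [101  99  97]
205 378 17 [0.632 0.114 0.113] [109 107 107]
206 378 15 [0.635 0.113 0.113] [118 118 119]
207 377 16 [0.634 0.111 0.109] [115 112 111]
208 378 15 [0.634 0.114 0.106] [137 124 105]
209 378 15 [0.637 0.113 0.106] [198 161 105]
210 378 12 [0.64  0.113 0.105] [231 190 106]
211 377 10 [0.641 0.111 0.103] [235 194 106]
212 380 1 [0.644 0.117 0.103] [236 195 107]
```

View pics/s7.png

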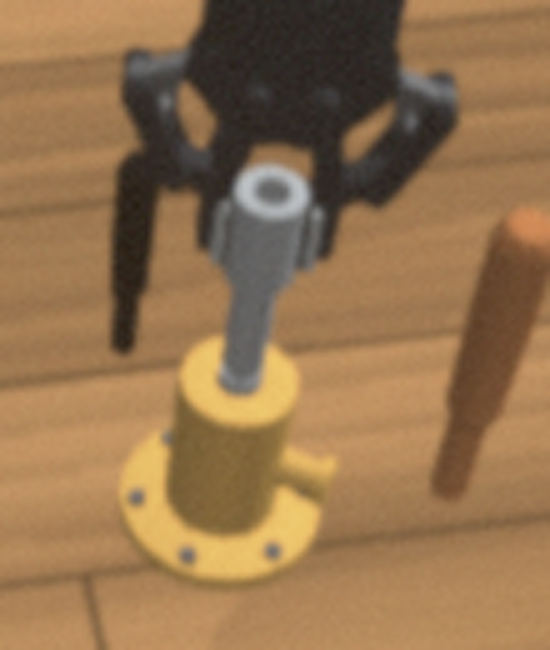

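The groove shows as a bright band at crop (240,378), just above the mouth at (240,392). I hold for half a second and check the head's height and slip.

Emit:
drive_tool --pt "-1 0 0 0 0" --pt "-1 0 0 0 0" --pt "-1 0 0 0 0" --pt "-1 0 0 0 0" --pt "-1 0 0 0 0"

```text
clock: 18.65
eef_pos: [0.6245, 0.1152, 0.185]
eef_rot: [-1.965, 1.571, -2.239]
ft_force: [0.3, -0.3, -2.9]
gripper_width: 0.361
```

```bash
python3 chk.py s8.png
python3 - <<'E'
from h import *
def top(f,lo,hi,r0,r1):
    P=np.load(f)["P"][130:260,340:402].reshape(-1,3); P=P[np.isfinite(P).all(1)]
    h=np.hypot(P[:,0]-.625,P[:,1]-.115); q=P[(h>r0)&(h<r1)&(P[:,2]>lo)&(P[:,2]<hi)]; print(f,len(q),"head top z",np.median(q[:,2]).round(4),np.percentile(q[:,2],[10,90]).round(4))
top("scene3.npz",.163,.18,.0085,.0145); top("last.npz",.218,.235,.0085,.0145)
d=np.load("last.npz"); P=d["P"].reshape(-1,3)
for n,c in(("cup",(.5543,-.1615)),):
    q=P[np.isfinite(P).all(1)]; q=q[np.hypot(q[:,0]-c[0],q[:,1]-c[1])<.07]; print("cup handle top",np.sort(q[:,2])[-10:].round(3), q[q[:,2]>.1].mean(0).round(3)); r=q[(q[:,2]>.07)&(q[:,2]<.088)]; print("rim",r[:,:2].min(0).round(3),r[:,:2].max(0).round(3))
E
```

```text
[0.62454322 0.11520147 0.18503868] [ 0.33510508 -0.34157267 -2.85403154] [0.0114855  0.0258654  0.01601288]
barrel [0.6238 0.1156]
mouth z 0.1045 189
scene3.npz 78 head top z 0.172 [0.1674 0.1733]
last.npz 94 head top z 0.2263 [0.2222 0.2281]
cup handle top [0.148 0.148 0.148 0.148 0.148 0.148 0.148 0.148 0.149 0.149] [ 0.56  -0.161  0.129]
rim [ 0.514 -0.203] [ 0.596 -0.12 ]
```

```bash
python3 -c "
from rig import order
print(order.hand_in())"
```

```text
the job is handed in; nothing more can be done
None
```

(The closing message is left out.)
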